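# Find the steel coupling by weight

## Task

One of the three identical closed cases holds a heavy steel coupling, the other two a light plastic blank: lift the closed cases a little off the bench, upright, until you have felt which one is heavy, and set each down again upright on the bench. Open only the heavy case: lay its lid flat on the green mat with the grip bar up, then lift the coupling out and set it down gently, standing upright on its foot, in the white tray. Leave the other two cases shut and do not disturb the bottle, jar, can and pliers.

Things in the scene. Friction and masses are not known exactly. Their poses are not given: they have to be found in the camera images.
- case_a: one of three identical closed cases, grey with a blue lid: body 120 (own x) x 62 (own y) x 52 mm high, walls and floor 4 mm; origin at the centre of its underside, z up. Grip it across its 62 mm side, on the grey walls below the lid. Which case holds the coupling changes from start to start. With lid and plastic blank a case weighs 0.22 to 0.30 kg, with lid and steel coupling 0.55 to 0.85 kg
- case_b: same as case_a. Inside each case: a black insert 14 mm thick on the 4 mm floor, with a 44 mm square pocket at the centre; in it one loose fitting (steel coupling or white plastic blank of the same shape) stands upright on the case floor: foot of diameter 40 x 12 mm high, round stem of diameter 20 mm on it, 44 mm tall in all. Stem top 48 mm above the case's underside; grip the stem
- case_c: same as case_a, with the inside described at case_b
- lid_a: loose lift-off lid of case_a: blue plate 117 x 59 x 6 mm resting on the rim (x along the case's x), with a 5 mm deep lip below that sits loosely in the case mouth, and on top a black grip bar 50 mm long (x) x 14 mm wide (y) x 18 mm high. Origin at the centre of the plate's underside (52 mm above the case's underside when shut); bar top 24 mm above it. 0.06 kg
- lid_b: loose lift-off lid of case_b: blue plate 117 x 59 x 6 mm resting on the rim (x along the case's x), with a 5 mm deep lip below that sits loosely in the case mouth, and on top a black grip bar 50 mm long (x) x 14 mm wide (y) x 18 mm high. Origin at the centre of the plate's underside (52 mm above the case's underside when shut); bar top 24 mm above it. 0.06 kg
- lid_c: loose lift-off lid of case_c: blue plate 117 x 59 x 6 mm resting on the rim (x along the case's x), with a 5 mm deep lip below that sits loosely in the case mouth, and on top a black grip bar 50 mm long (x) x 14 mm wide (y) x 18 mm high. Origin at the centre of the plate's underside (52 mm above the case's underside when shut); bar top 24 mm above it. 0.06 kg
- tray: fixed shallow open white tray, 110 (x) x 90 (y) x 18 mm, walls and floor 4 mm; origin at the centre of its underside
- mat: fixed green bench mat 130 (x) x 90 (y) x 3 mm; origin at the centre of its underside
- vise: fixed small blue vise on a dark base plate 100 (x) x 80 (y) mm, 117 mm tall; all within 68 mm of its vertical axis; origin at the centre of its underside. An obstacle, not used
- bottle: bystander: loose green bottle, diameter 60 mm, 170 mm tall; origin at the centre of its underside
- jar: bystander: loose amber jar, diameter 40 mm, 60 mm tall; origin at the centre of its underside
- can: bystander: loose bare metal can, diameter 40 mm, 60 mm tall; origin at the centre of its underside
- pliers: bystander: loose pliers with blue handles lying flat, 165 mm long (x), 52 mm wide, 13 mm high; origin below their middle, on the bench
Not all that is in view belongs to the job. There is more than one size of the mat; the job needs the larger. What is shaped like the lid_a but pink is not meant.

How it is judged:
On the way, in this order (a step that is already met when the one before it is completed fails the run):
1. the heavy case is lifted at least 10 mm off the bench with its lid on (height (world z) of coupling_c0 above 0.02 m and ((horizontal distance between coupling_c0 and case_a below 0.012 m and (horizontal distance between lid_a and case_a below 0.012 m and z of lid_a in the frame of case_a between 0.045 and 0.06 m) and height (world z) of case_a above 0.01 m) or (horizontal distance between coupling_c0 and case_b below 0.012 m and (horizontal distance between lid_b and case_b below 0.012 m and z of lid_b in the frame of case_b between 0.045 and 0.06 m) and height (world z) of case_b above 0.01 m) or (horizontal distance between coupling_c0 and case_c below 0.012 m and (horizontal distance between lid_c and case_c below 0.012 m and z of lid_c in the frame of case_c between 0.045 and 0.06 m) and height (world z) of case_c above 0.01 m))), for 0.2 s.
2. the heavy case stands on the bench again, its lid lies flat on the green mat, the coupling is still in the case and the other two cases are shut ((((x of lid_a in the frame of mat between -0.065 and 0.065 m and y of lid_a in the frame of mat between -0.045 and 0.045 m and height (world z) of lid_a below 0.014 m and angle between lid_a's own z axis and vertical below 0.1 rad) and (height (world z) of case_a below 0.008 m and angle between case_a's own z axis and vertical below 0.08 rad) and horizontal distance between coupling_c0 and case_a below 0.012 m and (horizontal distance between lid_b and case_b below 0.012 m and z of lid_b in the frame of case_b between 0.045 and 0.06 m) and (horizontal distance between lid_c and case_c below 0.012 m and z of lid_c in the frame of case_c between 0.045 and 0.06 m)) or ((x of lid_b in the frame of mat between -0.065 and 0.065 m and y of lid_b in the frame of mat between -0.045 and 0.045 m and height (world z) of lid_b below 0.014 m and angle between lid_b's own z axis and vertical below 0.1 rad) and (height (world z) of case_b below 0.008 m and angle between case_b's own z axis and vertical below 0.08 rad) and horizontal distance between coupling_c0 and case_b below 0.012 m and (horizontal distance between lid_a and case_a below 0.012 m and z of lid_a in the frame of case_a between 0.045 and 0.06 m) and (horizontal distance between lid_c and case_c below 0.012 m and z of lid_c in the frame of case_c between 0.045 and 0.06 m)) or ((x of lid_c in the frame of mat between -0.065 and 0.065 m and y of lid_c in the frame of mat between -0.045 and 0.045 m and height (world z) of lid_c below 0.014 m and angle between lid_c's own z axis and vertical below 0.1 rad) and (height (world z) of case_c below 0.008 m and angle between case_c's own z axis and vertical below 0.08 rad) and horizontal distance between coupling_c0 and case_c below 0.012 m and (horizontal distance between lid_a and case_a below 0.012 m and z of lid_a in the frame of case_a between 0.045 and 0.06 m) and (horizontal distance between lid_b and case_b below 0.012 m and z of lid_b in the frame of case_b between 0.045 and 0.06 m)))), for 0.2 s.
3. the coupling is lifted out, clear of the case (height (world z) of coupling_c0 above 0.065 m), for 0.05 s.
At the end, for the whole second after the job is handed in: the steel coupling stands upright (within 7 degrees) on the floor of the white tray; the lid of its case lies flat, bar up, with its centre over the green mat; all three cases stand upright on the bench (within 5 degrees) and the other two have their lids on; everything is at rest and released (x of coupling_c0 in the frame of tray between -0.04 and 0.04 m and y of coupling_c0 in the frame of tray between -0.03 and 0.03 m and height (world z) of coupling_c0 below 0.022 m and angle between coupling_c0's own z axis and vertical below 0.12 rad and (((x of lid_a in the frame of mat between -0.065 and 0.065 m and y of lid_a in the frame of mat between -0.045 and 0.045 m and height (world z) of lid_a below 0.014 m and angle between lid_a's own z axis and vertical below 0.1 rad) and (horizontal distance between lid_b and case_b below 0.012 m and z of lid_b in the frame of case_b between 0.045 and 0.06 m) and (horizontal distance between lid_c and case_c below 0.012 m and z of lid_c in the frame of case_c between 0.045 and 0.06 m)) or ((x of lid_b in the frame of mat between -0.065 and 0.065 m and y of lid_b in the frame of mat between -0.045 and 0.045 m and height (world z) of lid_b below 0.014 m and angle between lid_b's own z axis and vertical below 0.1 rad) and (horizontal distance between lid_a and case_a below 0.012 m and z of lid_a in the frame of case_a between 0.045 and 0.06 m) and (horizontal distance between lid_c and case_c below 0.012 m and z of lid_c in the frame of case_c between 0.045 and 0.06 m)) or ((x of lid_c in the frame of mat between -0.065 and 0.065 m and y of lid_c in the frame of mat between -0.045 and 0.045 m and height (world z) of lid_c below 0.014 m and angle between lid_c's own z axis and vertical below 0.1 rad) and (horizontal distance between lid_a and case_a below 0.012 m and z of lid_a in the frame of case_a between 0.045 and 0.06 m) and (horizontal distance between lid_b and case_b below 0.012 m and z of lid_b in the frame of case_b between 0.045 and 0.06 m))) and height (world z) of each of case_a, case_b, case_c below 0.008 m and angle between each of case_a, case_b, case_c's own z axis and vertical below 0.08 rad and linear speed of each of case_a, case_b, case_c, lid_a, lid_b, lid_c below 0.02 m/s); the robot touches nothing.
It fails at once if a case is opened while the coupling is in another, closed one ((distance between lid_a and case_a above 0.08 m and horizontal distance between coupling_c0 and case_b below 0.02 m and z of coupling_c0 in the frame of case_b below 0.04 m and distance between lid_b and case_b below 0.06 m) or (distance between lid_a and case_a above 0.08 m and horizontal distance between coupling_c0 and case_c below 0.02 m and z of coupling_c0 in the frame of case_c below 0.04 m and distance between lid_c and case_c below 0.06 m) or (distance between lid_b and case_b above 0.08 m and horizontal distance between coupling_c0 and case_a below 0.02 m and z of coupling_c0 in the frame of case_a below 0.04 m and distance between lid_a and case_a below 0.06 m) or (distance between lid_b and case_b above 0.08 m and horizontal distance between coupling_c0 and case_c below 0.02 m and z of coupling_c0 in the frame of case_c below 0.04 m and distance between lid_c and case_c below 0.06 m) or (distance between lid_c and case_c above 0.08 m and horizontal distance between coupling_c0 and case_a below 0.02 m and z of coupling_c0 in the frame of case_a below 0.04 m and distance between lid_a and case_a below 0.06 m) or (distance between lid_c and case_c above 0.08 m and horizontal distance between coupling_c0 and case_b below 0.02 m and z of coupling_c0 in the frame of case_b below 0.04 m and distance between lid_b and case_b below 0.06 m)).
It fails at once if a case is tipped more than 35 degrees (angle between any of case_a, case_b, case_c's own z axis and vertical above 0.61 rad).
It fails at once if the coupling comes down in the tray faster than 0.5 m/s (dropped from more than about 15 mm) (horizontal distance between coupling_c0 and tray below 0.06 m and height (world z) of coupling_c0 below 0.035 m and linear speed of coupling above 0.5 m/s).
It fails at once if the bottle, jar, can or pliers is moved more than 30 mm or knocked over (distance of any of bottle, jar, can, pliers from where it was at the start of the episode above 0.03 m or angle between any of bottle, jar, can's own z axis and vertical above 0.5 rad).
It also fails if it takes over 72 s, if anything falls off the work surface, if the arm or the gripper's body presses on something with over 40 N, if the wrist force passes 120 N, or if a joint passes its speed limit or range.

## Robot

A 6-joint arm with a two-finger parallel gripper is mounted at the origin on the work surface. World frame = base frame: x ahead of the robot, y to its left, z up, the work surface at z = 0. Lengths are in m, angles in rad, forces in N, time in s.
With the tool pointing down it reaches from about 0.25 to 0.85 m from the base axis. Payload 12.5 kg.
Tool frame: the origin (TCP) lies at the very end of the fingers, on their centre line; the grasp point (between the pads) lies 19 mm behind it; z points along the fingers, y is the line along which they close (so a half turn about z gives the same grasp; the last joint's range is limited). The gripper opens to 93 mm and grips with 3 to 60 N. Pads are 15 mm wide; open, the fingers measure 128 mm over their backs; the gripper's body (75 mm by 188 mm) begins 65 mm behind the grasp point.
Start: joints at [1.032, 0.351, 1.652, -0, 1.139, -0.085], TCP at [0.241, 0.494, 0.219] pointing down, gripper open.
Joint ranges: [-2.75, 2.75], [-0.79, 2.1], [0.01, 2.65], [-1.57, 4.71], [0.07, 3.14], [-2.87, 2.87]. Speed limits (rad/s): [2.22, 2.22, 2.79, 3.14, 3.14, 3.14].

## Interface

Orientations are given as a unit quaternion [x, y, z, w].
In Python, from bench import manip gives the robot as it stands. The module is installed in compiled form; this text tells all that it offers.
- The arm moves only by the shell command python3 -m crank 'ROWS' [FORCE]. ROWS is JSON, a list of rows, each a list of 3 entries, a list of its own where there are three numbers: the finger opening in mm, from 0 to 93, then the shift along the tool's x, y, z in mm, then the turn about the tool's z in rad. In form: [[hand, [x, y, z], yaw], ...]. A call has 1 to 12 rows; each row shifts and turns the commanded pose from where the row before left it, along the tool's axes as they then stand; what a row does not reach is not made up. A row lasts 1/10 s, in which the tool goes at most 50 mm and 8.59 degrees, less where a joint would pass 70% of its speed; a pose out of reach is approached as far as the arm can. A call is refused whole if a number of a shift passes 50 or a number of a turn 0.15, either way. A call with a gripper value outside its range is refused whole. The fingers move at their own pace and stop on an object; FORCE is the grip in N (left out, the last holds). Time passes only in rows, so rows that do not move let the fingers close. It gives the time, the measured TCP pose, the force, the opening and the grip force at its end, in the units of the state.
- manip.read_state(): the state, without advancing time (a new reading comes with each control period).
- manip.grab_frame(name): name is "scene" or "side" or "wrist"; returns the picture (420x560x3 uint8, blue, green, red); there is no depth.
- manip.camera_info(name): a dict with "fx", "fy", "cx", "cy" (pixels), "k1" (the pictures are not rectified: a ray, as slopes to the right and down, at radius r is drawn at 1 + k1 r^2 times it, then the intrinsics apply), "position" and "rotation" of the camera in the world; the wrist camera has in their place "tool_from_camera" (4x4, takes a point from camera to tool coordinates, whose origin is the TCP and whose axes are the flange's). Camera axes: x right, y down, z forward; pixel columns grow to the right and rows downward; lengths in m; the calibration is good to about 2 mm. A picture is of the moment at which its call begins: read the wrist's pose just before it. camera_info takes no time and is no camera call.
- manip.finish_job(): hands the job in; it is judged then, once.
Trained networks look in the newest picture that a camera, given by its name, has taken for a name from the list of things; names that differ only in an ending like _2 or _b are one class to them, and where a whole thing is asked for, a point or a joint stands for the part that bears it (a point fixed in the world has none). Each returns a list of dicts, best first, with "score" (0 to 1); they miss things now and then, are a little off and sometimes report something else, mostly with a low value. They report only what shows in the picture. A call takes as long as a camera call. They do not tell look-alikes from the thing itself.
- manip.spot_in(camera, label): "location" ([column, row] in pixels, amid what is visible of it).
- manip.outline_of(camera, label): "region" (420x560 bool, what is visible of it) and "location" ([column, row] in pixels, amid what is visible of it).
The state is a dict: "clock": time; "joint_positions": joint angles; "qvel": joint speeds; "effort": joint torques, N m; "ee_pos": TCP position; "ee_rot": TCP orientation; "wrist_force": force on the tool from outside, world axes, zero at the start; "torque": the same for the moment, N m; "width": finger opening in m; "gripper_force": force on a finger pad.
Only numpy, scipy, OpenCV 4.12 (cv2) and the standard library are available. Lean on these libraries where they do the work, as an engineer would, in place of code of your own. Each camera call takes 0.05 s, during which the arm holds its last target. There are 200 camera calls.

## Working session

There is one attempt and no reset: what is moved stays moved. The work goes in short steps, Python scripts to look and compute and a shell command to move; the robot and the scene stay as the last step left them, time stands still between calls to the robot, and variables do not carry over. Pictures are saved under pics/ and viewed, at most 10 in all, crops included, and the job is handed in when it is done.

```bash
mkdir -p pics; cat > h.py <<'E'
import numpy as np, cv2
from scipy.spatial.transform import Rotation as R
from bench import manip as m
def cam(name,st=None):
    c=m.camera_info(name)
    if name=="wrist":
        st=st or m.read_state(); T=np.eye(4);T[:3,:3]=R.from_quat(st["ee_rot"]).as_matrix();T[:3,3]=st["ee_pos"]
        T=T@np.array(c["tool_from_camera"]); return c,T[:3,3],T[:3,:3]
    r=np.array(c["rotation"]); 
    r=R.from_quat(r).as_matrix() if r.size==4 else r.reshape(3,3)
    return c,np.array(c["position"]),r
def ray(C,px):
    c,p,r=C; K=np.array([[c["fx"],0,c["cx"]],[0,c["fy"],c["cy"]],[0,0,1.]])
    u=cv2.undistortPoints(np.array([[px]],float),K,np.array([c["k1"],0,0,0.]))[0,0]
    return p,r@np.array([u[0],u[1],1])
def onz(C,px,z):
    p,d=ray(C,px); return p+d*(z-p[2])/d[2]
def tri(C1,a,C2,b):
    p,d=ray(C1,a);q,e=ray(C2,b); s=np.linalg.lstsq(np.c_[d,-e],q-p,rcond=None)[0]
    A,B=p+d*s[0],q+e*s[1]; return (A+B)/2,np.linalg.norm(A-B)
def proj(C,P):
    c,p,r=C; x=r.T@(np.array(P)-p); x=x/x[2]; f=1+c["k1"]*(x[0]**2+x[1]**2); return c["fx"]*x[0]*f+c["cx"],c["fy"]*x[1]*f+c["cy"]
E
python3 - <<'E'
from h import *
s=m.read_state(); print(s)
for n in("scene","side"):
    im=m.grab_frame(n); cv2.imwrite(f"pics/{n}0.png",cv2.resize(im,(800,600)))
    C=cam(n); print(n,m.camera_info(n))
    for l in("case_a","lid_a","tray","mat","vise","bottle","jar","can","pliers"):
        z={"lid_a":.06,"case_a":.03}.get(l,0)
        for d in m.spot_in(n,l): print(l,round(d["score"],2),np.round(d["location"]),onz(C,d["location"],z).round(3))
E
```

```text
{'clock': 0.0, 'joint_positions': array([ 1.03239445e+00,  3.51208213e-01,  1.65239620e+00, -4.47742664e-05,
        1.13911040e+00, -8.46145669e-02]), 'qvel': array([-6.13479187e-05,  3.26788716e-04,  3.12894490e-04,  3.98413319e-04,
       -1.65707735e-04,  1.59952520e-04]), 'effort': array([ 2.17664950e-03, -4.97341061e+01, -2.85251337e+01,  6.99917553e-02,
        2.57025054e-02, -9.39143001e-05]), 'ee_pos': array([0.24092735, 0.49405103, 0.21812738]), 'ee_rot': array([ 2.24942713e-01,  9.74371829e-01, -5.40303491e-04, -1.52617094e-04]), 'wrist_force': array([-0.86763081, -0.19825199,  0.06920671]), 'torque': array([ 0.03701719,  0.01831076, -0.00403816]), 'gripper_force': 0.0, 'width': 0.09312838453412854}
scene {'fx': 382.2217085478713, 'fy': 382.2217085478713, 'cx': 284.7611534917595, 'cy': 210.64017502773558, 'k1': 0.025218881762222395, 'position': array([ 1.27156023, -0.18164634,  0.65794539]), 'rotation': array([ 0.7054973 ,  0.56382203, -0.26006188, -0.34168128])}
case_a 0.84 [128. 239.] [ 0.55  -0.378  0.03 ]
case_a 0.66 [182. 211.] [ 0.47  -0.253  0.03 ]
lid_a 0.92 [423.
[... 871 characters left out ...]
), 'rotation': array([-0.21265174,  0.91211051, -0.33962701,  0.08652831])}
case_a 0.98 [352. 186.] [ 0.429 -0.217  0.03 ]
case_a 0.87 [225. 359.] [0.489 0.416 0.03 ]
case_a 0.62 [350. 156.] [ 0.486 -0.334  0.03 ]
lid_a 0.93 [355. 169.] [ 0.442 -0.259  0.06 ]
lid_a 0.82 [312. 126.] [ 0.637 -0.384  0.06 ]
lid_a 0.66 [224. 344.] [0.498 0.396 0.06 ]
lid_a 0.59 [349. 134.] [ 0.515 -0.4    0.06 ]
mat 0.94 [309. 233.] [ 0.479 -0.022  0.   ]
mat 0.82 [348. 292.] [0.309 0.109 0.   ]
vise 0.98 [265. 177.] [ 0.695 -0.166  0.   ]
bottle 0.95 [271. 284.] [0.496 0.174 0.   ]
jar 0.63 [222. 295.] [0.596 0.257 0.   ]
can 0.76 [312. 163.] [ 0.59  -0.286  0.   ]
pliers 0.69 [218. 204.] [ 0.767 -0.008  0.   ]
```

View pics/scene0.png

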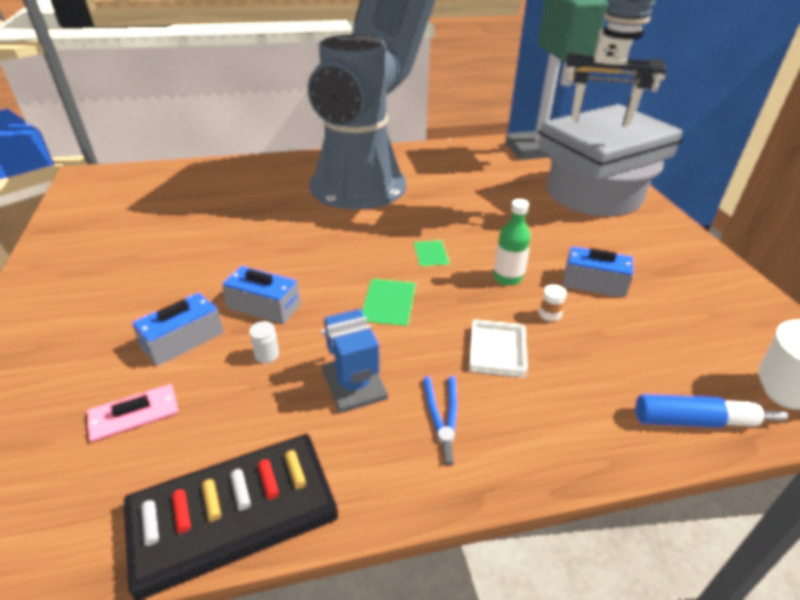

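View pics/side0.png

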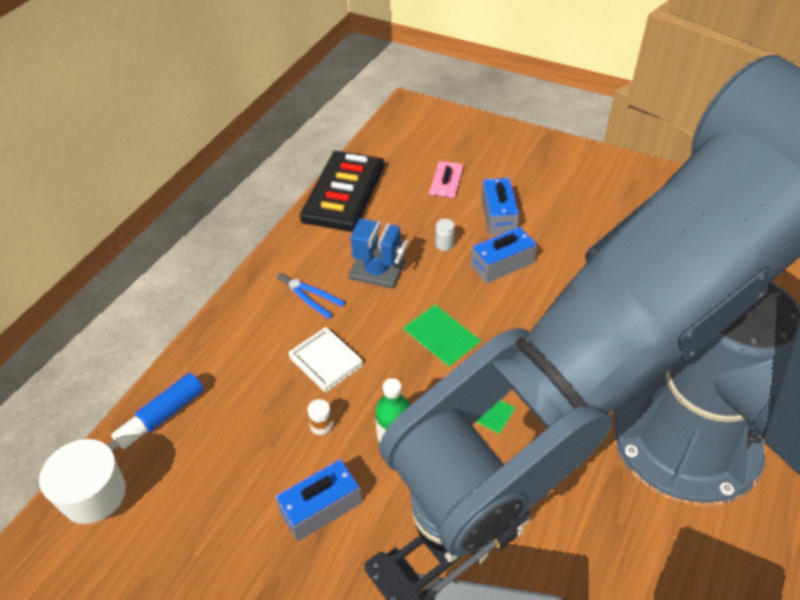

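The scene view (in 800x600 pixels) shows three blue-lid cases at (598,270), (260,292) and (178,325). The pink look-alike lid is at (132,410). The large mat is at (390,300) and the small one at (432,252), with the tray at (498,348). The side view agrees: cases at (319,498), (503,253) and (500,205), large mat at (442,334), tray at (325,358).

Could be mistaken for a case lid: pink lid (132,410), left out by colour. Could be mistaken for the mat: small mat (432,252), left out by size.

```bash
cat > lids.py <<'E'
from h import *
def blue(im): 
    h=cv2.cvtColor(im,cv2.COLOR_BGR2HSV); return ((h[...,0]>105)&(h[...,0]<125)&(h[...,1]>170)&(h[...,2]>120))
def measure(n,zt=.058):
    im=m.grab_frame(n); C=cam(n); out=[]
    for d in m.outline_of(n,"lid_a"):
        reg=cv2.dilate(d["region"].astype(np.uint8),np.ones((3,3)))>0
        mk=(reg&blue(im)).astype(np.uint8)
        if mk.sum()<60: continue
        ys,xs=np.nonzero(mk); hull=cv2.convexHull(np.c_[xs,ys].astype(np.float32))[:,0]
        P=np.array([onz(C,p,zt)[:2] for p in hull])
        r=cv2.minAreaRect((P*1000).astype(np.float32)); b=cv2.boxPoints(r)
        e1,e2=b[1]-b[0],b[2]-b[1]; e=e1 if np.linalg.norm(e1)>np.linalg.norm(e2) else e2
        c=np.array(r[0])/1000
        print(n,round(d["score"],2),"centre",c.round(4),"size",np.round(sorted(r[1]),1),"yaw",round(np.degrees(np.arctan2(e[1],e[0]))%180,1))
        out.append((c,proj(C,[*c,zt])))
    return C,im,out
if __name__=="__main__":
    A=measure("scene");B=measure("side")
    for c,p in A[2]:
        for c2,q in B[2]:
            if np.linalg.norm(c-c2)<.06: print("tri",*[x.round(4) for x in tri(A[0],p,B[0],q)])
    for l in("tray","mat","jar","can","bottle"):
        L={}
        for X,n in((A,"scene"),(B,"side")):
            for d in m.outline_of(n,l):
                ys,xs=np.nonzero(d["region"]); 
                P=np.array([onz(X[0],p,{"tray":.018,"mat":.003}.get(l,0))[:2] for p in np.c_[xs,ys]])*1000
                r=cv2.minAreaRect(P.astype(np.float32)); print(l,n,round(d["score"],2),np.round(r[0],0),np.round(r[1],0),round(r[2],1),np.round(d["location"]))
    im=A[1]; cv2.imwrite("pics/crop.png",cv2.resize(im[170:290,70:220],None,fx=4,fy=4,interpolation=2))
E
python3 lids.py
```

```text
scene 0.86 centre [ 0.5149 -0.3874] size [ 52.2 113.6] yaw 120.5
scene 0.78 centre [ 0.4513 -0.2504] size [ 52.9 109.2] yaw 55.2
scene 0.61 centre [0.5121 0.3903] size [ 52.1 107.6] yaw 59.3
side 0.92 centre [ 0.4433 -0.2472] size [ 58.3 116. ] yaw 56.7
side 0.78 centre [0.5037 0.397 ] size [ 57.2 115.1] yaw 59.7
side 0.55 centre [ 0.5075 -0.3855] size [ 57.2 115.2] yaw 120.7
tri [ 0.5091 -0.3893  0.0539] 0.0011
tri [ 0.4447 -0.2512  0.0535] 0.0007
tri [0.5056 0.3951 0.0529] 0.0002
tray scene 0.87 [659. 131.] [ 90. 126.] 69.1 [347. 243.]
tray side 0.61 [646. 140.] [ 96. 121.] 68.5 [232. 250.]
tray side 0.4 [589. 257.] [38. 72.] 42.2 [225. 291.]
tray side 0.3 [483. 185.] [ 55. 122.] 7.6 [272. 283.]
mat scene 0.92 [340. 101.] [63. 93.] 82.9 [301. 175.]
mat scene 0.72 [484. -20.] [ 89. 127.] 69.6 [272. 213.]
mat side 0.76 [477. -20.] [ 93. 131.] 70.2 [310. 233.]
mat side 0.66 [307. 107.] [71. 46.] 73.8 [347. 293.]
mat side 0.45 [ 700. -167.] [124. 204.] 25.8 [264. 177.]
jar scene 0.88 [550. 284.] [ 41. 117.] 55.1 [388. 214.]
jar side 0.76 [598. 248.] [37. 72.] 37.5 [225. 291.]
can scene 0.8 [ 542. -254.] [105.  41.] 5.2 [186. 238.]
can scene 0.74 [ 369. -256.] [133.  71.] 55.3 [181. 200.]
can scene 0.59 [502. 406.] [128.  82.] 59.9 [418. 192.]
can scene 0.22 [ 610. -111.] [ 96. 238.] 86.3 [242. 256.]
can side 0.67 [ 529. -452.] [ 63. 129.] 30.7 [346. 137.]
can side 0.59 [ 593. -282.] [38. 96.] 24.3 [311. 166.]
bottle scene 0.63 [318. 300.] [ 68. 359.] 64.4 [359. 175.]
bottle side 0.62 [488. 179.] [ 60. 137.] 8.8 [273. 282.]
```

View pics/crop.png

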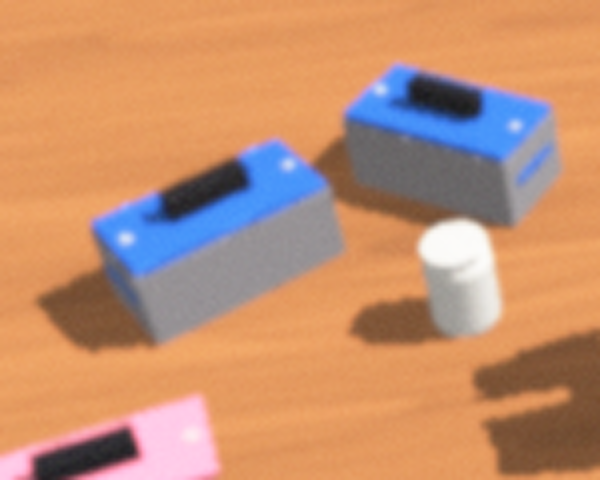

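```bash
cat > go.py <<'E'
import sys; from h import *
# go.py x y z yaw_y_deg : shift in present tool axes (mm), and turn (rad), shift first
def go(x,y,z,yd=None,show=1):
    s=m.read_state(); M=R.from_quat(s["ee_rot"]).as_matrix()
    sh=M.T@(np.array([x,y,z])-s["ee_pos"])*1000
    cur=np.degrees(np.arctan2(M[1,1],M[0,1])); 
    dy=0 if yd is None else -np.radians((yd-cur+180)%360-180)
    print("t",round(s["clock"],2),"shift mm",sh.round(1),"then turn",round(dy,3),"| y-axis deg",cur.round(1),"pos",s["ee_pos"].round(4),"F",np.round(s["wrist_force"],2),"j6",round(s["joint_positions"][5],2), "tilt",M[2,2].round(4),"w",round(s["width"],4),"g",round(s["gripper_force"],1))
if __name__=="__main__": go(*[float(a) for a in sys.argv[1:]])
E
python3 go.py .504 .397 .22 -30; python3 -c "
from h import *
print(m.camera_info('wrist'))"
```

```text
t 1.7 shift mm [-279.    27.8   -1.4] then turn 1.641 | y-axis deg 64.0 pos [0.2411 0.4943 0.2186] F [-0.04  0.35 -0.24] j6 -0.08 tilt -1.0 w 0.0931 g 0.0
{'fx': 323.72325564561004, 'fy': 323.72325564561004, 'cx': 278.5468456699359, 'cy': 208.0420640814826, 'k1': 0.02572026354697955, 'tool_from_camera': array([[ 5.99650488e-04, -9.58859565e-01, -2.83880211e-01,
         7.75886108e-02],
       [ 9.99999502e-01,  8.01608174e-04, -5.95249226e-04,
        -5.74144512e-04],
       [ 7.98321112e-04, -2.83879713e-01,  9.58859568e-01,
        -1.65242634e-01],
       [ 0.00000000e+00,  0.00000000e+00,  0.00000000e+00,
         1.00000000e+00]])}
```

The crop shows two grey cases with blue lids and black bars, at (215,235) and (450,140) in the crop. The can stands at (460,275) and the pink lid at the bottom left is not a case. I go to the case on the left (+y) first.

```bash
python3 -m crank '[[93,[-47,5,0],0],[93,[-47,5,0],0],[93,[-47,5,0],0],[93,[-47,5,0],0],[93,[-47,5,0],0],[93,[-44,3,0],0.14],[93,[0,0,0],0.15],[93,[0,0,0],0.15],[93,[0,0,0],0.15],[93,[0,0,0],0.15],[93,[0,0,0],0.15],[93,[0,0,0],0.15]]' && python3 -m crank '[[93,[0,0,0],0.15],[93,[0,0,0],0.15],[93,[0,0,0],0.15],[93,[0,0,0],0.15],[93,[0,0,0],0],[93,[0,0,0],0]]' && cat > wl.py <<'E'
from lids import *
# wrist look: lid corners; z from two places
s=m.read_state(); A=measure("wrist"); cv2.imwrite("pics/w_%d.png"%(s["clock"]*100),A[1])
E
python3 go.py .504 .397 .22 -30; python3 wl.py
```

```text
clock: 2.9
ee_pos: [0.5041, 0.3971, 0.2185]
ee_rot: [0.682, 0.732, -0.0, -0.0]
wrist_force: [0.8, 0.3, 0.2]
width: 0.093
gripper_force: 0.0
clock: 3.5
ee_pos: [0.5041, 0.3972, 0.2186]
ee_rot: [0.865, 0.502, -0.0, -0.0]
wrist_force: [0.2, 0.6, -0.4]
width: 0.0932
gripper_force: 0.0
t 3.5 shift mm [-0.2  0.  -1.4] then turn 0.005 | y-axis deg -29.7 pos [0.5041 0.3972 0.2186] F [ 0.23  0.58 -0.39] j6 1.11 tilt -1.0 w 0.0932 g 0.0
wrist 0.79 centre [0.5079 0.3957] size [ 57.4 114.4] yaw 59.8
```

```bash
python3 go.py .5065 .396 .12 -30.2; python3 -m crank '[[93,[2,3,40],0.008],[93,[0,0,40],0],[93,[0,0,18],0],[93,[0,0,0],0]]' && python3 wl.py;python3 - <<'E'
from h import *
import glob
ims=sorted(glob.glob("pics/w_*.png"),key=lambda f:int(f[7:-4]))[-1]
cv2.imwrite("pics/v1.png",cv2.imread(ims)); print(ims)
E
```

```text
t 3.6 shift mm [ 0.2  2.6 98.6] then turn 0.008 | y-axis deg -29.8 pos [0.5041 0.3972 0.2186] F [-0.04  0.31 -0.17] j6 1.11 tilt -1.0 w 0.0929 g 0.0
clock: 4.0
ee_pos: [0.5064, 0.3965, 0.1178]
ee_rot: [0.867, 0.498, -0.003, 0.0]
wrist_force: [-0.9, -1.0, -0.5]
width: 0.093
gripper_force: 0.0
wrist 0.9 centre [0.5086 0.3959] size [ 58.1 115.6] yaw 59.7
pics/w_400.png
```

View pics/v1.png

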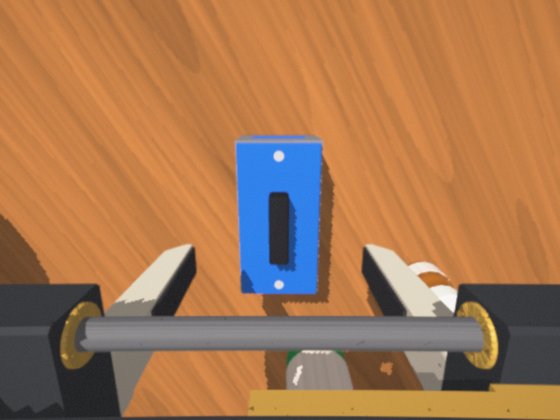

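The picture shows the lid centred between the open fingers (280,215), with the bottle (320,370) and jar (430,280) nearby. I check the bottle's clearance before descending.

```bash
python3 - <<'E'
from h import *
S,D=cam("scene"),cam("side")
for n,a,b in(("bottle top",(363,143),(274,270)),("jar top",(387,204),(224,283)),("can top",(184,229),(312,158)),("vise",(243,228),(263,165))):
    p,e=tri(S,a,D,b); s=m.read_state(); M=R.from_quat(s["ee_rot"]).as_matrix()
    print(n,p.round(3),e.round(4),"tool",(M.T@(p-s["ee_pos"])*1000).round(0))
E
python3 go.py .508 .396 .010 -30.2
```

```text
bottle top [0.454 0.231 0.165] 0.0001 tool [-172.   37.  -44.]
jar top [0.585 0.257 0.06 ] 0.0044 tool [-83. 137.  62.]
can top [ 0.575 -0.247  0.059] 0.0006 tool [-523.  384.   62.]
vise [ 0.665 -0.115  0.112] 0.0108 tool [-363.  394.    9.]
t 4.1 shift mm [ -1.6   0.8 111.4] then turn -0.003 | y-axis deg -30.3 pos [0.5081 0.3977 0.1214] F [-0.27  0.19  0.39] j6 1.12 tilt -1.0 w 0.093 g 0.0
```

```bash
python3 -m crank '[[93,[-1,1,35],0],[93,[0,0,35],0],[93,[0,0,25],0],[93,[0,0,15],0],[93,[0,0,1],0],[60,[0,0,0],0],[50,[0,0,0],0],[50,[0,0,0],0],[50,[0,0,0],0],[50,[0,0,0],0],[50,[0,0,0],0]]' 40; python3 go.py .508 .396 .010 -30.2
```

```text
clock: 5.2
ee_pos: [0.5079, 0.3966, 0.0105]
ee_rot: [0.868, 0.497, 0.0, -0.0]
wrist_force: [-4.2, 1.4, 5.7]
width: 0.062
gripper_force: 40.0
t 5.2 shift mm [-0.5  0.4  0.5] then turn -0.004 | y-axis deg -30.4 pos [0.5079 0.3966 0.0105] F [-4.18  1.37  5.71] j6 1.12 tilt -1.0 w 0.062 g 40.0
```

```bash
python3 -m crank '[[50,[0,0,-8],0],[50,[0,0,-10],0],[50,[0,0,-7],0],[50,[0,0,0],0],[50,[0,0,0],0],[50,[0,0,0],0],[50,[0,0,0],0]]' 40; python3 - <<'E'
from h import *
for i in range(3):
    s=m.read_state(); print(s["wrist_force"].round(2),s["torque"].round(2),s["ee_pos"].round(4)); m.grab_frame("side")
E
```

```text
clock: 5.9
ee_pos: [0.5079, 0.3959, 0.0342]
ee_rot: [0.868, 0.497, -0.0, 0.0]
wrist_force: [0.9, -0.2, -7.6]
width: 0.062
gripper_force: 40.0
[ 0.91 -0.2  -7.58] [-0.03  0.1  -0.  ] [0.5079 0.3959 0.0342]
[ 0.45  0.58 -8.84] [-0.09  0.07 -0.  ] [0.5079 0.3959 0.0342]
[-0.12 -0.89 -8.48] [-0.01  0.08  0.01] [0.5079 0.396  0.0343]
```

About 8.3 N, roughly 0.85 kg: this is the heavy case, since a light one would read 2.2–2.9 N. I set it down again and release.

```bash
python3 -m crank '[[50,[0,0,8],0],[50,[0,0,8],0],[50,[0,0,5],0],[50,[0,0,3],0],[50,[0,0,0],0],[50,[0,0,0],0],[80,[0,0,0],0],[93,[0,0,0],0],[93,[0,0,0],0],[93,[0,0,0],0]]' 40; python3 -m crank '[[93,[0,0,-15],0],[93,[0,0,-35],0],[93,[0,0,-40],0],[93,[0,0,-20],0],[93,[0,0,0],0]]' ; python3 wl.py; python3 go.py .508 .396 .052 -30.3
```

```text
clock: 7.05
ee_pos: [0.5084, 0.3963, 0.0111]
ee_rot: [0.868, 0.497, 0.0, -0.0]
wrist_force: [0.1, -0.4, 0.4]
width: 0.0888
gripper_force: 0.0
clock: 7.55
ee_pos: [0.5096, 0.3971, 0.1253]
ee_rot: [0.868, 0.497, 0.003, -0.0]
wrist_force: [0.0, -0.7, 0.4]
width: 0.0929
gripper_force: 0.0
wrist 0.61 centre [0.5087 0.3945] size [ 57.  113.9] yaw 59.6
t 7.65 shift mm [-0.1 -0.1 69.2] then turn -0.002 | y-axis deg -30.4 pos [0.5081 0.396  0.1212] F [-0.38  0.08 -0.5 ] j6 1.12 tilt -1.0 w 0.0928 g 0.0
```

```bash
python3 -m crank '[[60,[0,0,30],0],[50,[0,0,20],0],[50,[0,0,10],0],[50,[0,0,0],0],[5,[0,0,0],0],[5,[0,0,0],0],[5,[0,0,0],0],[5,[0,0,0],0],[5,[0,0,0],0],[5,[0,0,0],0],[5,[0,0,0],0]]' 20; python3 go.py .508 .396 .052 -30.3
```

```text
clock: 8.75
ee_pos: [0.5081, 0.3961, 0.0608]
ee_rot: [0.868, 0.497, 0.0, -0.0]
wrist_force: [-0.6, -0.6, 1.1]
width: 0.0137
gripper_force: 20.0
t 8.75 shift mm [-0.1 -0.   8.8] then turn -0.002 | y-axis deg -30.4 pos [0.5081 0.3961 0.0608] F [-0.62 -0.62  1.11] j6 1.12 tilt -1.0 w 0.0137 g 20.0
```

```bash
python3 -m crank '[[5,[0,0,-8],0],[5,[0,0,-15],0],[5,[0,0,-30],0],[5,[0,0,-40],0],[5,[0,0,-40],0],[5,[0,0,-30],0],[5,[0,0,-15],0],[5,[0,0,0],0],[5,[0,0,0],0]]' 20; python3 go.py .479 -.02 .24 -110; python3 - <<'E'
from h import *
S,D=cam("scene"),cam("side")
print(tri(S,proj(S,[.484,-.02,.003]),D,proj(D,[.477,-.02,.003])))
print(tri(S,proj(S,[.659,.131,.018]),D,proj(D,[.646,.140,.018])))
E
```

```text
clock: 9.65
ee_pos: [0.5076, 0.3958, 0.2375]
ee_rot: [0.868, 0.497, -0.001, 0.0]
wrist_force: [-0.5, -0.3, -0.3]
width: 0.0137
gripper_force: 20.0
t 9.65 shift mm [-373.   185.8   -2.1] then turn 1.389 | y-axis deg -30.4 pos [0.5076 0.3958 0.2375] F [-0.53 -0.28 -0.28] j6 1.12 tilt -1.0 w 0.0137 g 20.0
(array([ 4.78606053e-01, -2.04011896e-02, -6.17311914e-05]), np.float64(0.0034730800707125577))
(array([0.65030665, 0.13502864, 0.00922513]), np.float64(0.000753620358865996))
```

```bash
python3 -m crank '[[5,[-30,15,0],0],[5,[-40,20,0],0],[5,[-40,20,0],0],[5,[-40,20,0],0],[5,[-40,20,0],0],[5,[-40,20,0],0],[5,[-40,20,0],0],[5,[-40,20,0],0],[5,[-35,17,0],0],[5,[-28,14,0],0],[5,[0,0,0],0.1],[5,[0,0,0],0.14]]' && python3 -m crank '[[5,[0,0,0],0.15],[5,[0,0,0],0.15],[5,[0,0,0],0.15],[5,[0,0,0],0.15],[5,[0,0,0],0.15],[5,[0,0,0],0.15],[5,[0,0,0],0.15],[5,[0,0,0],0.1],[5,[0,0,0],0],[5,[0,0,0],0]]';  python3 go.py .479 -.02 .012 -110; python3 - <<'E'
from h import *
im=m.grab_frame("wrist"); cv2.imwrite("pics/v2.png",im)
C=cam("wrist")
for d in m.outline_of("wrist","mat"):
    ys,xs=np.nonzero(d["region"]); P=np.array([onz(C,p,.003)[:2] for p in np.c_[xs,ys]])*1000
    print(round(d["score"],2),cv2.minAreaRect(P.astype(np.float32)))
print(cv2.countNonZero(im[...,0]))
E
```

```text
clock: 10.85
ee_pos: [0.4786, -0.0206, 0.2368]
ee_rot: [0.922, 0.386, -0.001, -0.001]
wrist_force: [0.4, 0.4, -0.0]
width: 0.0142
gripper_force: 20.0
clock: 11.85
ee_pos: [0.479, -0.0197, 0.2375]
ee_rot: [0.985, -0.173, -0.001, 0.0]
wrist_force: [0.5, -0.6, -0.2]
width: 0.0138
gripper_force: 20.0
t 11.85 shift mm [5.000e-01 2.000e-01 2.255e+02] then turn 0.002 | y-axis deg -109.9 pos [ 0.479  -0.0197  0.2375] F [ 0.45 -0.59 -0.22] j6 1.78 tilt -1.0 w 0.0138 g 20.0
0.62 ((525.5352172851562, -38.33086395263672), (90.5702896118164, 37.865779876708984), 70.11135864257812)
0.56 ((377.8716125488281, 108.30045318603516), (38.08435821533203, 16.693937301635742), 85.27086639404297)
235200
```

View pics/v2.png

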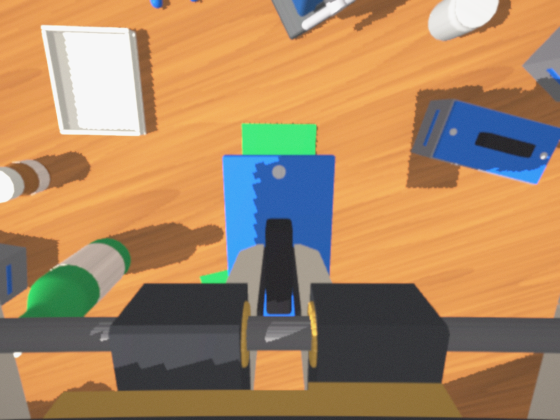

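The picture shows the lid held bar-up at (280,215), aligned over the large mat, whose far edge shows at (280,140). The tray is at (95,80). I lower the lid.

```bash
python3 -m crank '[[5,[0,0,30],0],[5,[0,0,45],0],[5,[0,0,45],0],[5,[0,0,40],0],[5,[0,0,30],0],[5,[0,0,15],0],[5,[0,0,8],0],[5,[0,0,4],0],[5,[0,0,3],0],[5,[0,0,0],0],[5,[0,0,0],0]]' ;python3 go.py .479 -.02 .0168 -110
```

```text
clock: 13.05
ee_pos: [0.48, -0.0198, 0.0192]
ee_rot: [0.985, -0.174, 0.001, -0.0]
wrist_force: [0.2, -0.6, -0.1]
width: 0.0138
gripper_force: 20.0
t 13.05 shift mm [-0.9  0.5  2.4] then turn -0.001 | y-axis deg -110.1 pos [ 0.48   -0.0198  0.0192] F [ 0.23 -0.55 -0.09] j6 1.78 tilt -1.0 w 0.0138 g 20.0
```

```bash
python3 -m crank '[[5,[0,0,1],0],[5,[0,0,1],0],[5,[0,0,0],0],[25,[0,0,0],0],[35,[0,0,0],0],[35,[0,0,0],0],[35,[0,0,-15],0],[35,[0,0,-40],0],[35,[0,0,-50],0],[35,[0,0,-50],0],[35,[0,0,-50],0],[35,[0,0,-15],0]]'; python3 - <<'E'
from h import *
im=m.grab_frame("wrist"); cv2.imwrite("pics/v3.png",im)
E
python3 go.py .508 .396 .24 -30.2
```

```text
clock: 14.25
ee_pos: [0.4811, -0.0199, 0.2417]
ee_rot: [0.985, -0.174, 0.004, -0.0]
wrist_force: [0.9, -0.5, 0.1]
width: 0.0345
gripper_force: 0.0
t 14.3 shift mm [-117.6 -399.9    1.5] then turn -1.394 | y-axis deg -110.1 pos [ 0.4813 -0.02    0.2418] F [ 1.36 -0.31  2.15] j6 1.78 tilt -1.0 w 0.035 g 0.0
```

View pics/v3.png

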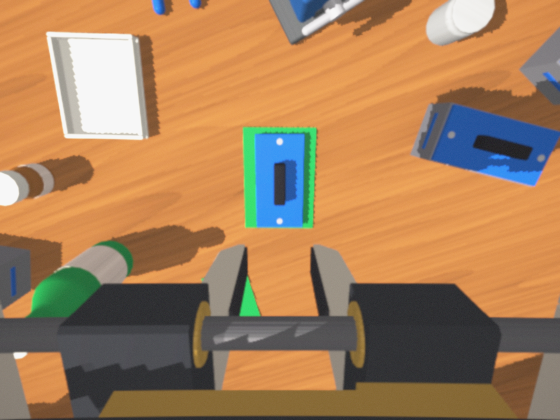

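The lid lies flat, bar up, on the mat at (280,180). I go back to the open case.

```bash
python3 -m crank '[[35,[-8,-30,0],0],[35,[-12,-42,0],0],[35,[-13,-42,0],0],[35,[-13,-42,0],0],[35,[-13,-42,0],0],[35,[-13,-42,0],0],[35,[-13,-42,0],0],[35,[-13,-42,0],0],[35,[-12,-42,0],0],[35,[-8,-34,0],0],[35,[0,0,0],-0.1],[35,[0,0,0],-0.14]]' && python3 -m crank '[[35,[0,0,0],-0.15],[35,[0,0,0],-0.15],[35,[0,0,0],-0.15],[35,[0,0,0],-0.15],[35,[0,0,0],-0.15],[35,[0,0,0],-0.15],[35,[0,0,0],-0.15],[35,[0,0,0],-0.1],[35,[0,0,0],0],[35,[0,0,0],0]]';  python3 go.py .508 .396 .15 -30.2; python3 - <<'E'
from h import *
im=m.grab_frame("wrist"); cv2.imwrite("pics/v4.png",im); C=cam("wrist")
for l in("coupling","coupling_c0","case_a"):
    try:
        for d in m.outline_of("wrist",l): print(l,round(d["score"],2),d["location"],onz(C,d["location"],.048),d["region"].sum())
    except Exception as e: print(l,e)
E
```

```text
clock: 15.5
ee_pos: [0.5053, 0.3972, 0.2346]
ee_rot: [0.999, -0.052, -0.001, 0.001]
wrist_force: [0.1, -0.1, -0.0]
width: 0.0347
gripper_force: 0.0
clock: 16.5
ee_pos: [0.5058, 0.3963, 0.2357]
ee_rot: [0.869, 0.495, -0.001, 0.0]
wrist_force: [-0.4, 0.2, -0.1]
width: 0.035
gripper_force: 0.0
t 16.5 shift mm [ 1.   2.1 85.7] then turn -0.007 | y-axis deg -30.6 pos [0.5058 0.3963 0.2357] F [-0.45  0.22 -0.14] j6 1.13 tilt -1.0 w 0.035 g 0.0
coupling it knows: bottle, can, case, jar, lid, mat, pliers, tray, vise
coupling_c0 it knows: bottle, can, case, jar, lid, mat, pliers, tray, vise
case_a 0.77 [277.7, 196.2] [0.50008678 0.38530913 0.048     ] 5304
```

View pics/v4.png

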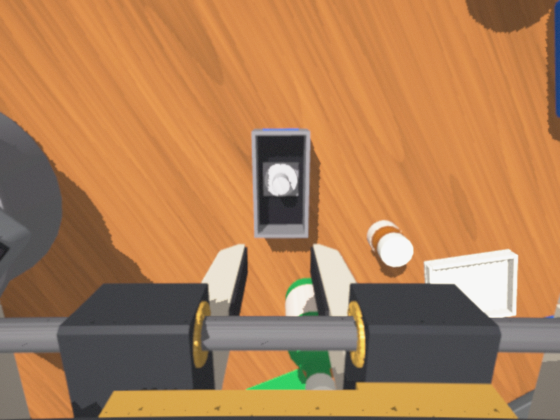

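The case is open and the fitting stands in its pocket at (281,180). I triangulate the stem's top from here and from lower down.

```bash
python3 -c "
from h import *
C=cam('wrist'); print(proj(C,[.508,.396,.048]),onz(C,(281,185),.048),proj(C,[.5,.4,.016]))"; python3 -m crank '[[50,[1,2,40],0],[50,[0,0,40],-0.007],[50,[0,0,10],0],[50,[0,0,0],0],[50,[0,0,0],0]]'; python3 - <<'E'
from h import *
C=cam("wrist"); im=m.grab_frame("wrist")
c=np.array(proj(C,[.508,.396,.048])); print(c,m.read_state()["ee_pos"])
x,y=c.astype(int); cv2.imwrite("pics/v5.png",cv2.resize(im[y-60:y+60,x-80:x+80],None,fx=5,fy=5,interpolation=2)); print(x-80,y-60)
E
```

```text
(np.float64(278.894231048249), np.float64(184.73809318172383)) [0.50987093 0.39455057 0.048     ] (np.float64(271.4900374255954), np.float64(179.52502298135178))
clock: 17.1
ee_pos: [0.509, 0.3968, 0.1484]
ee_rot: [0.866, 0.5, 0.001, -0.0]
wrist_force: [-0.1, 0.4, 0.3]
width: 0.0499
gripper_force: 0.0
[276.026148   209.33191801] [0.50909847 0.39691327 0.14879977]
196 149
```

View pics/v5.png

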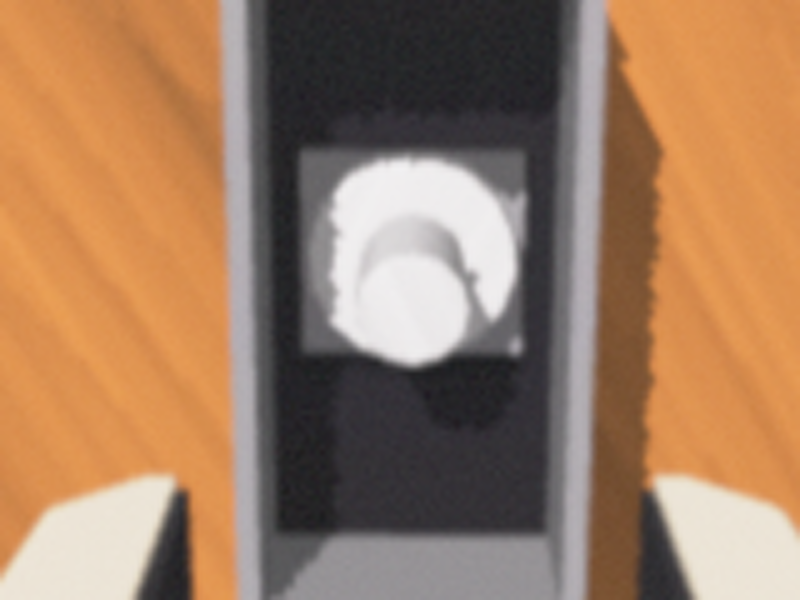

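Stem top at crop (413,310), i.e. pixel (278.6,211). The case's inner width (54 mm) is too narrow for the fingers across it, so I turn 90° and close along the case's length.

```bash
python3 -c "
from h import *
C=cam('wrist'); P=onz(C,(278.6,211),.048); print(P)
import subprocess;print(subprocess.getoutput('python3 go.py %f %f .1 60'%(P[0],P[1])))
# height check with the earlier view
M=R.from_euler('z',0)
s1=dict(ee_pos=np.array([.5058,.3963,.2357]),ee_rot=np.array([.869,.495,-.001,0]))
print(tri(cam('wrist',s1),(281,184.5),C,(278.6,211)))
"; python3 -m crank '[[50,[1,0,0],-0.1],[50,[0,0,0],-0.15],[50,[0,0,0],-0.15],[50,[0,0,0],-0.15],[50,[0,0,0],-0.15],[50,[0,0,0],-0.15],[50,[0,0,0],-0.15],[50,[0,0,0],-0.15],[50,[0,0,0],-0.15],[50,[0,0,0],-0.15],[50,[0,0,0],-0.12],[50,[0,0,0],0]]'; python3 go.py .5099 .3956 .1 60
```

```text
[0.50930955 0.39366308 0.048     ]
t 17.15 shift mm [-2.8  1.7 48.8] then turn -1.572 | y-axis deg -30.1 pos [0.5091 0.3969 0.1488] F [ 0.07 -0.74  0.37] j6 1.11 tilt -1.0 w 0.0501 g 0.0
this script no longer has the robot
clock: 18.35
ee_pos: [0.5094, 0.3976, 0.1485]
ee_rot: [0.259, 0.966, 0.001, 0.001]
wrist_force: [-0.3, 0.3, -0.7]
width: 0.05
gripper_force: 0.0
t 18.35 shift mm [-1.4 -1.6 48.5] then turn 0.0 | y-axis deg 60.0 pos [0.5094 0.3976 0.1485] F [-0.3   0.32 -0.74] j6 -0.46 tilt -1.0 w 0.05 g 0.0Exception ignored in: <_io.TextIOWrapper mode='rw' encoding='UTF-8'>
Traceback (most recent call last):
BrokenPipeError: [Errno 32] Broken pipe
```

```bash
python3 - <<'E'
from h import *
s1=dict(ee_pos=np.array([.5058,.3963,.2357]),ee_rot=np.array([.869,.495,-.001,0]))
s2=dict(ee_pos=np.array([.5091,.3969,.1488]),ee_rot=np.array([.866,.5,.001,0]))
print(tri(cam('wrist',s1),(281,184.5),cam('wrist',s2),(278.6,211)))
C=cam("wrist"); im=m.grab_frame("wrist"); c=np.array(proj(C,[.5093,.3939,.048])); print(c)
x,y=c.astype(int); cv2.imwrite("pics/v6.png",cv2.resize(im[y-60:y+60,x-80:x+80],None,fx=5,fy=5,interpolation=2)); print(x-80,y-60)
E
python3 go.py .5093 .3939 .022 60
```

```text
(array([0.50950397, 0.39887488, 0.06643524]), np.float64(0.00028449992286427183))
[275.18369373 208.62371446]
195 148
t 18.4 shift mm [ -1.7  -3.4 126.2] then turn -0.004 | y-axis deg 59.8 pos [0.5093 0.3976 0.1483] F [-1.72 -0.38  0.22] j6 -0.45 tilt -1.0 w 0.0499 g 0.0
```

View pics/v6.png

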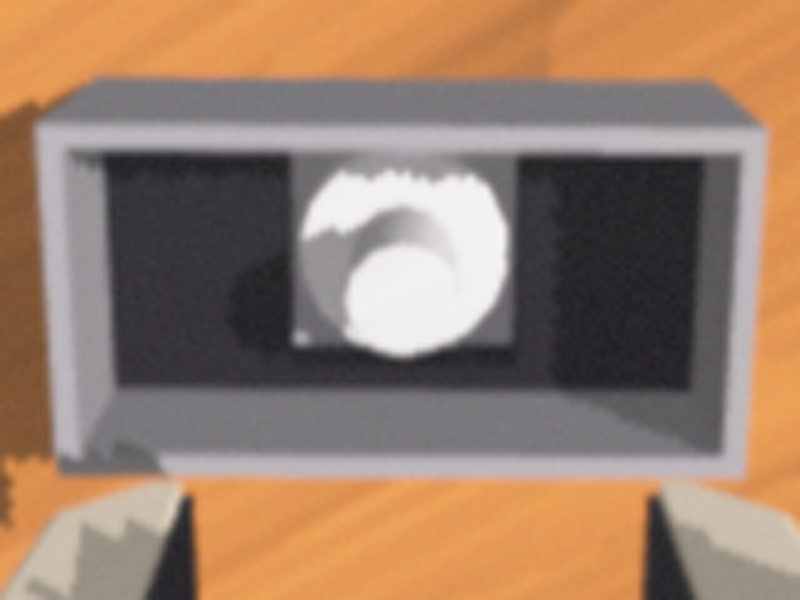

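The stem's top at crop (403,300), pixel (275.6,208), matches (0.5093, 0.3939) at 48 mm within half a pixel, so the two turned views agree. I descend onto the stem.

```bash
python3 -m crank '[[50,[-2,-3,30],0],[50,[0,0,40],0],[50,[0,0,30],0],[50,[0,0,15],0],[50,[0,0,8],0],[50,[0,0,2],0],[50,[0,0,0],0]]'; python3 go.py .5093 .3939 .022 60
```

```text
clock: 19.1
ee_pos: [0.5096, 0.394, 0.0228]
ee_rot: [0.26, 0.966, 0.001, 0.001]
wrist_force: [0.1, 0.6, 0.2]
width: 0.05
gripper_force: 0.0
t 19.1 shift mm [ 0.2 -0.2  0.8] then turn -0.002 | y-axis deg 59.9 pos [0.5096 0.394  0.0228] F [0.07 0.6  0.24] j6 -0.46 tilt -1.0 w 0.05 g 0.0
```

```bash
python3 -m crank '[[30,[0,0,0],0],[10,[0,0,0],0],[10,[0,0,0],0],[10,[0,0,0],0],[10,[0,0,0],0],[10,[0,0,0],0],[10,[0,0,-10],0],[10,[0,0,-20],0],[10,[0,0,-30],0],[10,[0,0,-30],0],[10,[0,0,0],0],[10,[0,0,0],0]]' 45; python3 go.py .5093 .3939 .113 60
```

```text
clock: 20.3
ee_pos: [0.5085, 0.3932, 0.111]
ee_rot: [0.259, 0.966, -0.0, -0.0]
wrist_force: [-0.6, -0.6, -6.0]
width: 0.0187
gripper_force: 45.0
t 20.3 shift mm [-0.3  1.  -2. ] then turn -0.001 | y-axis deg 59.9 pos [0.5085 0.3932 0.111 ] F [-0.61 -0.61 -5.99] j6 -0.46 tilt -1.0 w 0.0187 g 45.0
```

```bash
python3 -m crank '[[10,[0,0,-20],0],[10,[0,0,-25],0],[10,[0,0,-5],0],[10,[0,0,0],0]]' 45; python3 go.py .651 .135 .16 60
```

```text
clock: 20.7
ee_pos: [0.5086, 0.3933, 0.1605]
ee_rot: [0.259, 0.966, -0.0, -0.0]
wrist_force: [-0.3, 1.0, -6.0]
width: 0.0191
gripper_force: 45.0
t 20.7 shift mm [-252.6 -152.2    0.5] then turn -0.001 | y-axis deg 59.9 pos [0.5086 0.3933 0.1605] F [-0.3   1.   -6.02] j6 -0.46 tilt -1.0 w 0.0191 g 45.0
```

```bash
python3 -m crank '[[10,[-15,-9,0],0],[10,[-30,-18,0],0],[10,[-35,-21,0],0],[10,[-35,-21,0],0],[10,[-35,-21,0],0],[10,[-35,-21,0],0],[10,[-30,-18,0],0],[10,[-20,-13,0],0],[10,[-12,-7,0],0],[10,[-5,-3,0],0],[10,[0,0,0],0],[10,[0,0,0],0]]'; python3 go.py .651 .135 .024 60; python3 - <<'E'
from h import *
for n in("wrist","scene"):
    C=cam(n); im=m.grab_frame(n)
    for d in m.outline_of(n,"tray")[:2]:
        ys,xs=np.nonzero(d["region"]); P=np.array([onz(C,p,.009)[:2] for p in np.c_[xs,ys]])*1000
        r=cv2.minAreaRect(P.astype(np.float32)); print(n,round(d["score"],2),np.round(r[0]),np.round(r[1]),round(r[2]))
cv2.imwrite("pics/v7.png",m.grab_frame("wrist"))
E
```

```text
clock: 21.9
ee_pos: [0.6503, 0.1366, 0.1613]
ee_rot: [0.259, 0.966, -0.0, -0.0]
wrist_force: [-1.7, 0.5, -5.2]
width: 0.019
gripper_force: 45.0
t 21.9 shift mm [ -1.5  -1.1 137.3] then turn -0.0 | y-axis deg 60.0 pos [0.6503 0.1366 0.1613] F [-1.66  0.51 -5.19] j6 -0.91 tilt -1.0 w 0.019 g 45.0
wrist 0.92 [653. 134.] [ 92. 115.] 69
scene 0.81 [650. 136.] [ 91. 128.] 69
```

View pics/v7.png

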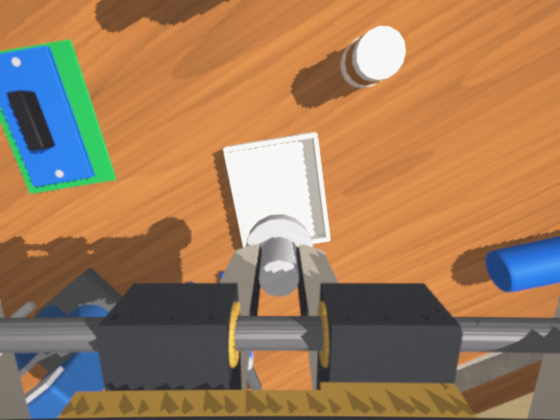

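The coupling hangs upright in the grip at (278,260) over the tray (280,190), clear of the vise at the lower left. The tray measures (0.651, 0.135) in both views, so I lower it gently.

```bash
python3 -m crank '[[10,[-1,-1,20],0],[10,[0,0,35],0],[10,[0,0,35],0],[10,[0,0,22],0],[10,[0,0,10],0],[10,[0,0,6],0],[10,[0,0,4],0],[10,[0,0,3],0],[10,[0,0,2],0],[10,[0,0,0],0],[10,[0,0,0],0]]'; python3 go.py .651 .135 .0230 60
```

```text
clock: 23.25
ee_pos: [0.6514, 0.1344, 0.0251]
ee_rot: [0.259, 0.966, 0.0, 0.0]
wrist_force: [-0.2, -0.3, -5.7]
width: 0.0193
gripper_force: 45.0
t 23.25 shift mm [0.7 0.3 2.1] then turn -0.001 | y-axis deg 59.9 pos [0.6514 0.1344 0.0251] F [-0.19 -0.26 -5.71] j6 -0.91 tilt -1.0 w 0.0193 g 45.0
```

```bash
python3 -m crank '[[10,[0,0,1],0],[10,[0,0,1],0],[10,[0,0,0.5],0],[10,[0,0,0],0],[10,[0,0,0],0]]'; python3 go.py .651 .135 .0230 60
```

```text
clock: 23.75
ee_pos: [0.6512, 0.1344, 0.0221]
ee_rot: [0.259, 0.966, -0.0, -0.0]
wrist_force: [-0.4, -0.1, -5.5]
width: 0.0191
gripper_force: 45.0
t 23.75 shift mm [ 0.5  0.4 -0.9] then turn -0.001 | y-axis deg 59.9 pos [0.6512 0.1344 0.0221] F [-0.39 -0.11 -5.47] j6 -0.91 tilt -1.0 w 0.0191 g 45.0
```

```bash
python3 -m crank '[[10,[0,0,0.7],0],[10,[0,0,0],0],[10,[0,0,0],0]]'; python3 go.py .651 .135 .0230 60; python3 -m crank '[[10,[0,0,0.7],0],[10,[0,0,0],0],[10,[0,0,0],0]]'; python3 go.py .651 .135 .0230 60
```

```text
clock: 24.05
ee_pos: [0.6513, 0.1344, 0.022]
ee_rot: [0.259, 0.966, 0.0, 0.0]
wrist_force: [-2.3, -0.9, 3.6]
width: 0.0189
gripper_force: 45.0
t 24.05 shift mm [ 0.6  0.4 -1. ] then turn -0.001 | y-axis deg 59.9 pos [0.6513 0.1344 0.022 ] F [-2.28 -0.95  3.64] j6 -0.91 tilt -1.0 w 0.0189 g 45.0
clock: 24.35
ee_pos: [0.6514, 0.1344, 0.0219]
ee_rot: [0.259, 0.966, 0.0, 0.0]
wrist_force: [-6.2, 0.0, 10.6]
width: 0.0191
gripper_force: 45.0
t 24.35 shift mm [ 0.6  0.3 -1.1] then turn -0.001 | y-axis deg 59.9 pos [0.6514 0.1344 0.0219] F [-6.24  0.04 10.63] j6 -0.91 tilt -1.0 w 0.0191 g 45.0
```

Contact felt; the coupling stands on the tray floor. I release it and rise.

```bash
python3 -m crank '[[10,[0,0,-0.8],0],[25,[0,0,0],0],[40,[0,0,0],0],[40,[0,0,0],0],[40,[0,0,0],0],[40,[0,0,-15],0],[40,[0,0,-30],0],[40,[0,0,-40],0],[40,[0,0,-40],0],[40,[0,0,-40],0],[40,[0,0,0],0],[40,[0,0,0],0]]'; python3 - <<'E'
from h import *
im=m.grab_frame("wrist"); C=cam("wrist"); sc=m.grab_frame("scene"); S=cam("scene")
a=np.array(proj(C,[.651,.135,.03])).astype(int);b=np.array(proj(S,[.6,.2,.03])).astype(int)
A=im[max(0,a[1]-75):a[1]+75,a[0]-100:a[0]+100]; B=sc[b[1]-75:b[1]+75,b[0]-100:b[0]+100]
cv2.imwrite("pics/v8.png",np.hstack([cv2.resize(A,(400,300)),cv2.resize(B,(400,300))]))
for z,p in((.048,1),):
    print(proj(C,[.6513,.1344,.048]),a,m.read_state()["ee_pos"])
E
```

```text
clock: 25.55
ee_pos: [0.6515, 0.1344, 0.1882]
ee_rot: [0.259, 0.966, 0.0, 0.001]
wrist_force: [0.1, -0.1, -0.6]
width: 0.0399
gripper_force: 0.0
(np.float64(279.45681144806446), np.float64(196.04718816175316)) [279 191] [0.65067122 0.13427266 0.18578414]
```

View pics/v8.png

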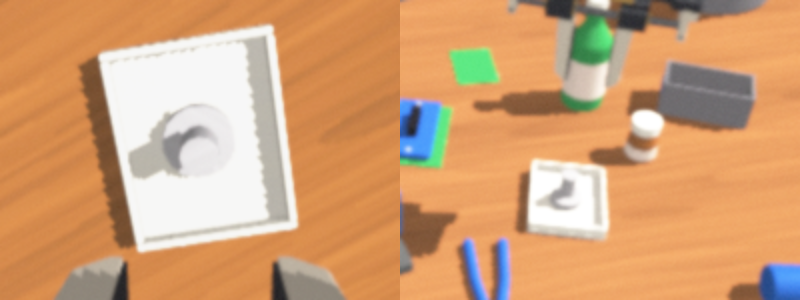

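The coupling stands upright at the tray's centre (195,140), the lid is on the mat, and the case is open and upright. I hand the job in.

```bash
python3 -c "
from bench import manip as m
print(m.finish_job())"
```

```text
the job is handed in; nothing more can be done
None
```

The job is handed in, with no verdict returned: the first case I lifted weighed about 0.85 kg, so I never lifted the other two, its lid now lies bar up on the large mat and the coupling stands upright in the tray; I viewed 11 pictures, one over the limit of 10.

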